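# Lift a slide rack out of its rinse dish by its clicking handle

## Task

The coated slides have finished rinsing in the green dish. Swing the slide rack's folded-down wire handle all the way up until it clicks upright, then lift the rack out of the dish by the handle's black grip and lower it, level, onto the mat inside the blue drain tray: set it down before letting go, do not drop it. Leave the handle standing clicked upright, do not touch the slides, do not shove or tip the dish, and leave everything else on the bench where it is.

Things in the scene. Friction and masses are not known exactly. Their poses are not given: they have to be found in the camera images.
- bail (a joint): angle of the rack's wire carry handle (bail), rad: 0 = folded level, out to the rack's +x side; grows as it swings up; pi/2 = upright, its end stop. Light friction keeps it where it is left; swinging it takes about 0.7 N at the grip, and 1.1 N through a click stop met from 1.24 to 1.44 rad; past 1.5 it snaps home to 1.57 by itself and holds until pulled back with about 1 N. Clicked home = above 1.53
- grip (a point): centre of the handle's black round grip: a tube 14 mm in diameter, 84 mm long, that spins freely on the handle's wire, so fingers pinching it from above can stay pointing down while the handle swings. It lies 90 mm from the pivot line. Axes are the handle's: y along the grip (parallel to the pivot line), x from the pivot out to the grip
- sleeve: the same black round grip, as a body; its origin is its centre, its y axis lies along it (it spins about that axis)
- pivot (a point): midpoint of the handle's pivot line (along the rack's y axis), 63 mm above the rack's underside, over its centre; the handle's 5 mm wires turn on two ears of the rack, 117 mm apart, just above the dish's rim. Axes as the rack's: the folded handle points along +x
- rack_mid (a point): stainless slide rack, 84 mm along x, 110 mm along y, 38 mm high (its two ears rise to 79 mm); this point is on its centre line, 30 mm above its underside, z up. With slides and handle it weighs 0.5 to 0.75 kg and hangs balanced under the upright handle. It starts on the floor of the green dish, 5 mm above the bench, with 6 to 12 mm of play all round
- slides: ten glass slides with dark coated squares standing in the rack, 26 mm tall; fixed in the rack; not to be touched by the gripper
- dish: green plastic rinse dish, loose, about 0.7 kg, outside 112 mm along x, 138 mm along y, 58 mm high, walls and floor 5 mm; origin at the centre of its underside
- tray_floor (a point): middle of the grey ribbed mat in the blue drain tray; the mat's top (this point) is 8 mm above the bench. The tray is fixed, 190 mm along its x, 240 mm along its y, with a rim 16 mm above the bench and 5 mm thick (inside 180 by 230 mm)
- tray: the blue drain tray; origin at the centre of its underside
- spare_dish: bystander: empty yellow dish of the same size as the green one, origin at its underside
- tube_rack: bystander: orange tube rack, 98 by 208 mm, with capped tubes up to 104 mm high, origin at its underside
- petri_stack: bystander: stack of three clear petri dishes, 94 mm across, 48 mm high, origin at its underside
- pliers: bystander: blue-handled pliers lying on the bench, 160 mm long
- marker: bystander: marker pen lying on the bench, 125 mm long
- beaker: bystander: glass beaker, 80 mm across, 95 mm high, origin at its underside
Things that resemble listed ones, but are neither listed nor needed, are in the scene too. What is shaped like the dish but pink is not meant.

How it is judged:
By the outcome, as a careful person would: the job done as asked, in the order asked, and still so for the second after the job is handed in, with the robot touching nothing.
It also fails if it takes over 51 s, if anything falls off the work surface, if the arm or the gripper's body presses on something with over 40 N, if the wrist force passes 120 N, or if a joint passes its speed limit or range.

## Robot

A 6-joint arm with a two-finger parallel gripper is mounted at the origin on the work surface. World frame = base frame: x ahead of the robot, y to its left, z up, the work surface at z = 0. Lengths are in m, angles in rad, forces in N, time in s.
With the tool pointing down it reaches from about 0.35 to 0.975 m from the base axis. Payload 4.9 kg.
Tool frame: the origin (TCP) lies midway between the tips of the shut fingers; the grasp point (between the pads) lies 19 mm behind it; z points along the fingers, y is the line along which they close (so a half turn about z gives the same grasp; the last joint's range is limited). The gripper opens to 85 mm and grips with 20 to 120 N. Pads are 22 mm wide; open, the fingers measure 114 mm over their backs; the gripper's body (76 mm by 85 mm) begins 54 mm behind the grasp point. The pads swing forward as they close: fully open they stand 13 mm farther back than shut.
Start: joints at [-1.425, 0.053, 1.613, -0, 1.476, -0.119], TCP at [0.164, -0.603, 0.231] pointing down, gripper open.
Joint ranges: [-3.01, 3.01], [-1.01, 2.22], [0.06, 2.58], [-1.02, 4.17], [0.09, 2.62], [-3.14, 3.14]. Speed limits (rad/s): [2.57, 2.57, 3.14, 3.14, 3.14, 3.14].

## Interface

Orientations are given as a rotation vector (axis times angle).
In Python, from station import ctrl gives the robot as it stands.
- The arm moves only by the shell command python3 -m handwheel 'ROWS' [FORCE]. ROWS is JSON, a list of rows, each an object with "gripper": the gripper command: -1 is fully open, 1 is shut, values between are in proportion; "offset": the shift along the tool's x, y, z in mm, a list of three; "rotation": the turn, a rotation vector about the tool's x, y, z in rad, a list of three. A call has exactly 8 rows; each row is the pose to reach, as a shift and turn from the pose commanded when the call began, along the tool's axes at that moment; what a row does not reach only later rows make up. A row lasts 1/8 s, in which the tool goes at most 62.5 mm and 10.7 degrees, less where a joint would pass 70% of its speed; a pose out of reach is approached as far as the arm can. A call with a gripper value outside its range is refused whole. The fingers move at their own pace and stop on an object; FORCE is the grip in N (left out, the last holds). Time passes only in rows, so rows that repeat a pose let the fingers close, or fill a call up. It gives the time, the measured TCP pose, the force, the opening and the grip force at its end, in the units of the state.
- ctrl.get_obs(): the state, without advancing time (a new reading comes with each control period).
- ctrl.get_image(name): name is "side" or "top" or "wrist"; returns a dict with "image" (384x512x3 uint8, red, green, blue), "fovy" (degrees; the focal length in pixels is half the picture's height over the tangent of half this angle, whatever the lens; pixels are square), "cx", "cy" (the principal point, pixels), "k1" (the pictures are not rectified: a ray, as slopes to the right and down, at radius r is drawn at 1 + k1 r^2 times it, then the intrinsics apply), "xyz" and "attitude" of the camera in the world. Camera axes: x right, y up, looking along -z (the intrinsics and any distortion apply to the point x, -y, -z); pixel columns grow to the right and rows downward; lengths in m; the calibration is good to about 2 mm. A picture is of the moment at which its call begins. There is no depth.
- ctrl.finish_job(): hands the job in; it is judged then, once.
The state is a dict: "t": time; "q": joint angles; "dq": joint speeds; "effort": joint torques, N m; "tool_pos": TCP position; "tool_rot": TCP orientation; "contact_force": force on the tool from outside, world axes, zero at the start; "wrist_torque": the same for the moment, N m; "opening": finger opening in m; "grip_force": force on a finger pad.
Only numpy, scipy, OpenCV 4.12 (cv2) and the standard library are available. Lean on these libraries where they do the work, as an engineer would, in place of code of your own. Each camera call takes 0.05 s, during which the arm holds its last target. There are 200 camera calls.

## Working session

There is one attempt and no reset: what is moved stays moved. The work goes in short steps, Python scripts to look and compute and a shell command to move; the robot and the scene stay as the last step left them, time stands still between calls to the robot, and variables do not carry over. Pictures are saved under pics/ and viewed, at most 10 in all, crops included, and the job is handed in when it is done.

```bash
mkdir -p pics
cat > h.py <<'E'
import numpy as np,cv2
from scipy.spatial.transform import Rotation as R
from station import ctrl
def att(a):
    a=np.array(a,float)
    return a if a.shape==(3,3) else (R.from_rotvec(a).as_matrix() if a.size==3 else R.from_quat(a).as_matrix())
def K(d):
    h,w=d["image"].shape[:2]; f=h/2/np.tan(np.radians(d["fovy"])/2); return f
def ray(d,u,v):
    f=K(d); xd=np.array([(u-d["cx"])/f,(v-d["cy"])/f]); x=xd.copy()
    for _ in range(30): x=xd/(1+d["k1"]*(x@x))
    r=att(d["attitude"])@np.array([x[0],-x[1],-1.]); return np.array(d["xyz"]),r
def plane(d,u,v,z):
    o,r=ray(d,u,v); return o+r*(z-o[2])/r[2]
def proj(d,p):
    c=att(d["attitude"]).T@(np.array(p)-d["xyz"]); x=np.array([c[0],-c[1]])/-c[2]
    x=x*(1+d["k1"]*(x@x)); return x*K(d)+[d["cx"],d["cy"]]
def tri(d1,p1,d2,p2):
    o1,r1=ray(d1,*p1);o2,r2=ray(d2,*p2)
    s=np.linalg.lstsq(np.c_[r1,-r2],o2-o1,rcond=None)[0]
    a,b=o1+s[0]*r1,o2+s[1]*r2; return (a+b)/2,np.linalg.norm(a-b)
def save(d,n): cv2.imwrite(n,cv2.cvtColor(d["image"],cv2.COLOR_RGB2BGR))
E
python3 - <<'E'
from h import *
import pickle
for n in ["top","side","wrist"]:
    d=ctrl.get_image(n); save(d,f"pics/{n}0.png"); pickle.dump(d,open(n+"0.pkl","wb"))
    print(n,{k:v for k,v in d.items() if k!="image"})
print(ctrl.get_obs())
E
```

```text
top {'fovy': 46.60080106744802, 'cx': 254.1738654092094, 'cy': 190.64033154552195, 'k1': -0.1262390513794305, 'xyz': array([ 0.3822286 , -0.014991  ,  1.70147318]), 'attitude': array([ 0.08809446, -0.09306998, -1.56658984])}
side {'fovy': 49.285740166674586, 'cx': 254.79027629378973, 'cy': 200.82328062087385, 'k1': 0.047800875131844986, 'xyz': array([ 0.20326724, -0.93473665,  0.97292585]), 'attitude': array([ 0.83300754, -0.16479291, -0.31813175])}
wrist {'fovy': 64.9903905928813, 'cx': 252.74189783680103, 'cy': 193.81869075325065, 'k1': 0.02690212544009687, 'xyz': array([ 0.23813636, -0.58223981,  0.37139554]), 'attitude': array([-0.2606359 ,  0.20108456, -1.29461263])}
{'t': 0.15, 'q': array([-1.42500203e+00,  5.32020237e-02,  1.61398157e+00, -6.98754840e-06,
        1.47600090e+00, -1.19015034e-01]), 'dq': array([-0.00094464, -0.0011695 , -0.00413627, -0.0011856 ,  0.00161692,
       -0.0007794 ]), 'effort': array([ 7.64671995e-05, -3.94237733e+01, -3.70723164e+01, -5.17662193e-05,
        4.65743331e-03,  1.01750092e-05]), 'tool_pos': array([ 0.16349635, -0.60273079,  0.23034564]), 'tool_rot': array([-3.11251743e+00, -4.14538130e-01,  4.43816270e-05]), 'contact_force': array([ 0.39189714, -0.39101377, -0.51267559]), 'wrist_torque': array([-0.0080675 , -0.03188372, -0.02785772]), 'grip_force': 0.0, 'opening': 0.08513975166601738}
```

View pics/top0.png

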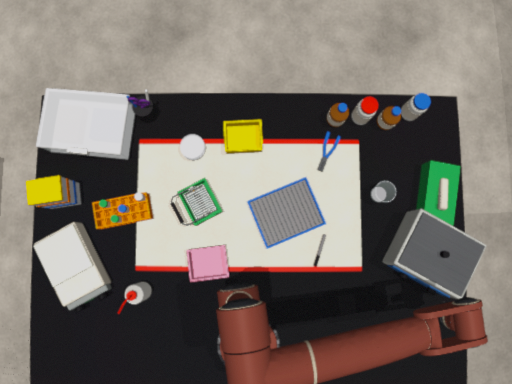

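View pics/side0.png

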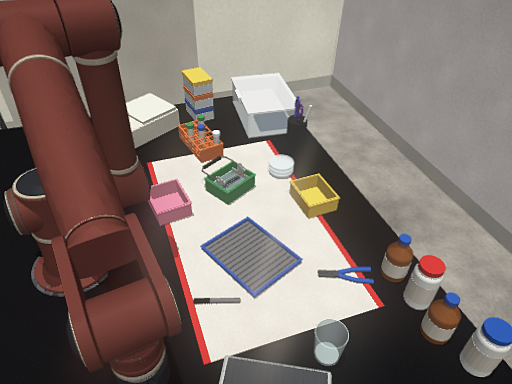

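Top view: the green dish with the rack is at about (200,202), and the dark grip shows on its left at about (178,210). The blue tray is at (287,212). Other candidates are the pink dish (208,263), which is excluded, the green box (440,190), which is a closed carton with no rack, and the yellow spare dish (243,136). The dish at (200,202) is the only one holding slides and a wire handle. I'll confirm it in an enlarged crop and measure.

Run:
```python
from h import *
import pickle
t=pickle.load(open("top0.pkl","rb")); s=pickle.load(open("side0.pkl","rb"))
def big(img,lo,hi,box):
    h=cv2.cvtColor(img,cv2.COLOR_RGB2HSV); m=cv2.inRange(h,lo,hi); k=np.zeros_like(m); x0,y0,x1,y1=box; k[y0:y1,x0:x1]=m[y0:y1,x0:x1]
    return k
def rect(d,m,z):
    ys,xs=np.nonzero(m); hull=cv2.convexHull(np.c_[xs,ys].astype(np.float32))[:,0]
    P=np.array([plane(d,u,v,z)[:2] for u,v in hull]); (c,wh,a)=cv2.minAreaRect((P*1000).astype(np.float32)); return np.round(c,1),np.round(wh,1),a
m=big(t["image"],(50,90,40),(85,255,255),(160,170,230,235)); print("dish rim",rect(t,m,.058))
m=big(t["image"],(105,110,60),(125,255,255),(240,170,330,250)); print("tray rim",rect(t,m,.016))
a=t["image"][165:245,150:240]; b=s["image"][145:210,190:270]
A=cv2.resize(a,(540,480),interpolation=cv2.INTER_CUBIC); B=cv2.resize(b,(480,390),interpolation=cv2.INTER_CUBIC)
o=np.zeros((480,800,3),np.uint8); A=cv2.resize(a,(400,356),interpolation=cv2.INTER_CUBIC);B=cv2.resize(b,(400,325),interpolation=cv2.INTER_CUBIC)
o[:356,:400]=A;o[:325,400:]=B; cv2.imwrite("pics/crop1.png",o[:360,:,::-1])
```

```text
dish rim (array([532.2, 182.7]), array([141.6, 115.3]), 28.183191299438477)
tray rim (array([ 495.6, -141.7]), array([192. , 241.3]), 22.62592124938965)
```

View pics/crop1.png

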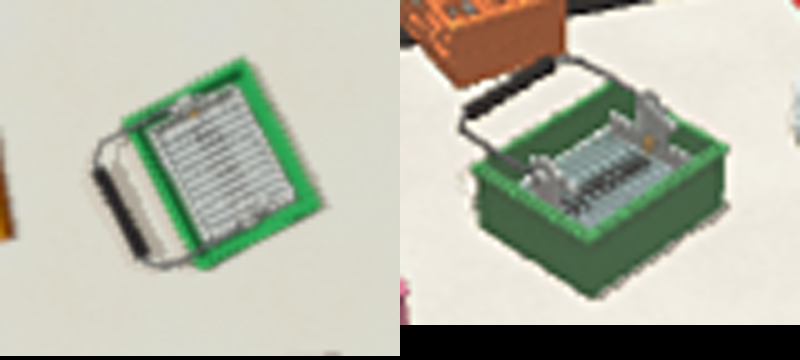

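The crop confirms the green dish with the slide rack; its handle is folded out to the left, grip at crop (120,213). Next I measure the grip from both views.

Run:
```python
from h import *
import pickle
t=pickle.load(open("top0.pkl","rb")); s=pickle.load(open("side0.pkl","rb"))
def dark(d,box,th=55):
    x0,y0,x1,y1=box; m=np.zeros(d["image"].shape[:2],np.uint8); m[y0:y1,x0:x1]=(d["image"][y0:y1,x0:x1].max(2)<th)*255
    n,l,st,c=cv2.connectedComponentsWithStats(m); i=1+st[1:,4].argmax(); 
    ys,xs=np.nonzero(l==i); (c0,wh,a)=cv2.minAreaRect(np.c_[xs,ys].astype(np.float32)); bp=cv2.boxPoints((c0,wh,a))
    e=[(bp[i]+bp[(i+1)%4])/2 for i in range(4)]; 
    j=0 if np.linalg.norm(e[0]-e[2])>np.linalg.norm(e[1]-e[3]) else 1
    return len(xs),c[i-1] if 0 else np.array([xs.mean(),ys.mean()]),e[j],e[j+2]
a=dark(t,(168,195,188,228)); b=dark(s,(200,150,226,174)); print(a,b)
print(tri(t,a[1],s,b[1]))
for z in (.06,.075,.09,.1): 
  P=[plane(t,*p,z) for p in a[1:]]; print(z,P[0],np.linalg.norm(P[1]-P[2]),np.degrees(np.arctan2(*(P[1]-P[2])[1::-1])))
# top-edge of orange ear plates, pivots at z~.068: crop(192,113),(262,205)
for p in [(192,113),(262,207)]: print(plane(t,150+p[0]*90/400,165+p[1]*80/356,.068))
for d in(t,s): print(proj(d,[.532,.183,.068]))
```

```text
(34, array([176.97058824, 212.64705882]), array([172.33737, 203.82005], dtype=float32), array([181.61072, 221.2076 ], dtype=float32)) (41, array([211.95121951, 162.12195122]), array([220.04411, 157.07353], dtype=float32), array([203.42647, 167.04411], dtype=float32))
(array([0.49008988, 0.26333295, 0.07075599]), np.float64(0.001991165241260842))
0.06 [0.48982095 0.26537841 0.06      ] 0.07357497302775436 29.143187473885416
0.075 [0.48883776 0.26281636 0.075     ] 0.07290263514915546 29.143187473885455
0.09 [0.48785457 0.2602543  0.09      ] 0.07223029727055646 29.143187473885376
0.1 [0.4871991  0.25854627 0.1       ] 0.07178207201815712 29.14318747388541
[0.57190317 0.20538567 0.068     ]
[0.49393456 0.1459829  0.068     ]
[199.06207429 201.16583129]
[229.43485417 173.48042627]
```

```bash
cat >> h.py <<'E'
def go(p,yaw_y,o=None):
    "print tool-axis offset (mm) and rotvec to reach TCP p, pointing down, tool y azimuth yaw_y deg"
    o=o or ctrl.get_obs(); M=R.from_rotvec(o["tool_rot"]); a=np.radians(yaw_y); y=np.array([np.cos(a),np.sin(a),0]); z=np.array([0,0,-1.])
    T=R.from_matrix(np.c_[np.cross(y,z),y,z])
    print("offset",np.round(M.inv().apply(np.array(p)-o["tool_pos"])*1000,1),"rot",np.round((M.inv()*T).as_rotvec(),4))
E
python3 -m handwheel '[{"gripper":0.3,"offset":[30,-24,-30],"rotation":[0,0,0]},{"gripper":0.3,"offset":[75,-60,-50],"rotation":[0,0,0]},{"gripper":0.3,"offset":[125,-100,-65],"rotation":[0,0,0]},{"gripper":0.3,"offset":[173,-140,-70],"rotation":[0,0,0]},{"gripper":0.3,"offset":[221,-180,-70],"rotation":[0,0,0]},{"gripper":0.3,"offset":[269,-220,-70],"rotation":[0,0,0]},{"gripper":0.3,"offset":[317,-260,-70],"rotation":[0,0,-0.05]},{"gripper":0.3,"offset":[365,-300,-70],"rotation":[0,0,-0.1]}]'
python3 - <<'E'
from h import *
print(ctrl.get_obs()["q"]); go([.489,.262,.17],-61.5)
E
```

```text
t: 1.15
tool_pos: [0.4361, -0.219, 0.3011]
tool_rot: [3.089, 0.572, 0.0]
contact_force: [0.9, 0.3, -0.1]
opening: 0.0296
grip_force: 0.0
[-6.17945124e-01 -3.14569509e-01  1.83167333e+00 -2.21191800e-06
  1.62413684e+00  5.86669218e-01]
offset [ 221.6 -430.2  131.1] rot [ 0.0003 -0.0002 -0.1312]
```

```bash
python3 -m handwheel '[{"gripper":0.3,"offset":[28,-55,5],"rotation":[0,0,-0.02]},{"gripper":0.3,"offset":[56,-110,20],"rotation":[0,0,-0.04]},{"gripper":0.3,"offset":[84,-165,45],"rotation":[0,0,-0.06]},{"gripper":0.3,"offset":[112,-219,70],"rotation":[0,0,-0.08]},{"gripper":0.3,"offset":[140,-273,90],"rotation":[0,0,-0.1]},{"gripper":0.3,"offset":[167,-326,110],"rotation":[0,0,-0.12]},{"gripper":0.3,"offset":[194,-378,125],"rotation":[0,0,-0.131]},{"gripper":0.3,"offset":[221.5,-430,131],"rotation":[0,0,-0.131]}]'
python3 - <<'E'
from h import *
import pickle
d=ctrl.get_image("wrist"); save(d,"pics/w1.png"); pickle.dump(d,open("w1.pkl","wb")); o=ctrl.get_obs()
print(o["q"],o["tool_pos"],o["opening"])
for p in ([.490,.263,.071],[.532,.183,.068],o["tool_pos"]): print(proj(d,p))
E
```

```text
t: 2.15
tool_pos: [0.4875, 0.2571, 0.1694]
tool_rot: [3.045, 0.771, -0.003]
contact_force: [1.0, 0.7, 0.6]
opening: 0.03
grip_force: 0.0
[ 0.35840315 -0.07020374  1.84171647  0.00515968  1.3710821   1.42772547] [0.48701703 0.26317134 0.16847803] 0.030360026351252258
[248.15726157 189.75155117]
[355.99516294 190.01947006]
[242.5584333  248.49918055]
```

View pics/w1.png

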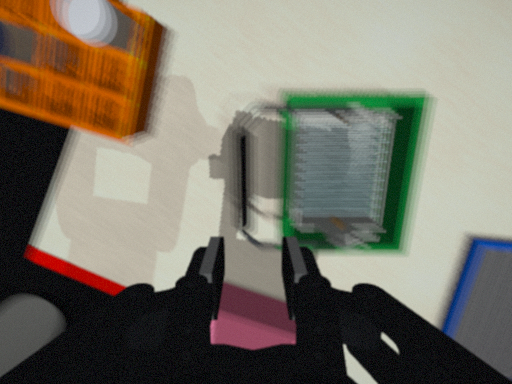

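The view is blurred because the arm was still settling. It shows the grip at about (243,180) and the dish at (350,170), aligned with the tool axes. I'll retake it now the arm is still.

Run:
```python
from h import *
import pickle
d=ctrl.get_image("wrist"); save(d,"pics/w2.png"); pickle.dump(d,open("w2.pkl","wb")); o=ctrl.get_obs(); print(o["tool_pos"],o["tool_rot"])
m=np.zeros((384,512),np.uint8); m[110:236,215:275]=(d["image"][110:236,215:275].max(2)<45)*255
n,l,st,c=cv2.connectedComponentsWithStats(m); i=1+st[1:,4].argmax(); print(st[i],c[i])
ys,xs=np.nonzero(l==i); y0,y1=ys.min(),ys.max()
A=plane(d,xs[ys<y0+8].mean(),y0,.071);B=plane(d,xs[ys>y1-8].mean(),y1,.071); print("grip",A,B,(A+B)/2,np.linalg.norm(A-B),np.degrees(np.arctan2(*(A-B)[1::-1])))
w=[plane(d,xs[ys==y].min(),y,.071)-plane(d,xs[ys==y].max(),y,.071) for y in range(y0+10,y1-10,10)]; print("width",np.mean([np.linalg.norm(v) for v in w]))
h=cv2.cvtColor(d["image"],cv2.COLOR_RGB2HSV); g=cv2.inRange(h,(50,120,40),(85,255,255)); g[:,:270]=0;g[260:]=0; g[:,440:]=0
ys,xs=np.nonzero(g); hull=cv2.convexHull(np.c_[xs,ys].astype(np.float32))[:,0]; P=np.array([plane(d,u,v,.058)[:2] for u,v in hull]); print("dish",cv2.minAreaRect((P*1000).astype(np.float32)))
```

```text
[0.48704399 0.25975928 0.16891621] [-3.04187235 -0.77979523  0.00446274]
[ 250  140   16   96 1317] [257.40394837 186.87243736]
grip [0.52901126 0.28269964 0.071     ] [0.4573156  0.24327287 0.071     ] [0.49316343 0.26298626 0.071     ] 0.08182137888399639 28.807207818166802
width 0.010487694585487853
dish ((534.3377075195312, 184.60736083984375), (140.61106872558594, 118.23746490478516), 28.200599670410156)
```

View pics/w2.png

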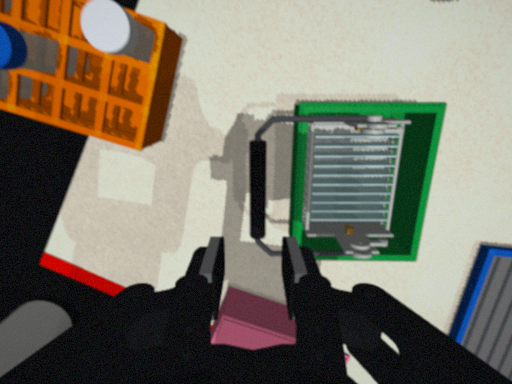

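Sharp view: the grip runs from (257,140) to (257,236) and the dish spans (298,102)–(443,260). The measurements agree: grip at about (0.492, 0.263, 0.071), length 82 mm against the given 84 mm, and dish rim sizes match. Going down to pinch.

Run:
```python
from h import *
import pickle
go([.492,.263,.054],-61.3)
d=pickle.load(open("w2.pkl","rb"))
a=plane(d,375,122,.078);b=plane(d,365,246,.078);print(a,b,(a+b)/2,np.linalg.norm(a-b))
```

```text
offset [  6.2  -0.2 114.9] rot [-0.002   0.0024  0.001 ]
[0.58325039 0.21290499 0.078     ] [0.49538303 0.16008927 0.078     ] [0.53931671 0.18649713 0.078     ] 0.10251913532018639
```

```bash
python3 -m handwheel '[{"gripper":0.43,"offset":[6,0,20],"rotation":[0,0,0]},{"gripper":0.43,"offset":[6,0,45],"rotation":[0,0,0]},{"gripper":0.43,"offset":[6,0,70],"rotation":[0,0,0]},{"gripper":0.43,"offset":[6,0,90],"rotation":[0,0,0]},{"gripper":0.43,"offset":[6,0,104],"rotation":[0,0,0]},{"gripper":0.43,"offset":[6,0,111],"rotation":[0,0,0]},{"gripper":0.43,"offset":[6,0,115],"rotation":[0,0,0]},{"gripper":0.43,"offset":[6,0,115],"rotation":[0,0,0]}]'
python3 - <<'E'
from h import *
d=ctrl.get_image("wrist"); save(d,"pics/w3.png"); print(ctrl.get_obs()["tool_pos"],ctrl.get_obs()["contact_force"])
E
```

```text
t: 3.25
tool_pos: [0.494, 0.2582, 0.0561]
tool_rot: [3.045, 0.771, 0.001]
contact_force: [-0.0, 0.1, -0.2]
opening: 0.0246
grip_force: 0.0
[0.49412016 0.25831159 0.05641224] [ 0.79444096 -1.04524871 -0.52180032]
```

View pics/w3.png

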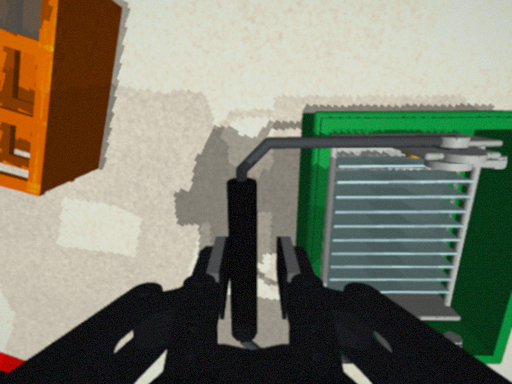

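The fingers straddle the grip: grip at x≈242, finger gap centre at about 250, so I'm roughly 4–5 mm too far inward, which matches the TCP reading. I'll shift outward and pinch gently.

```bash
python3 -m handwheel '[{"gripper":0.43,"offset":[0,-3,1],"rotation":[0,0,0]},{"gripper":0.43,"offset":[0,-5,1],"rotation":[0,0,0]},{"gripper":0.43,"offset":[0,-5,1],"rotation":[0,0,0]},{"gripper":0.6,"offset":[0,-5,1],"rotation":[0,0,0]},{"gripper":0.7,"offset":[0,-5,1],"rotation":[0,0,0]},{"gripper":1,"offset":[0,-5,1],"rotation":[0,0,0]},{"gripper":1,"offset":[0,-5,1],"rotation":[0,0,0]},{"gripper":1,"offset":[0,-5,1],"rotation":[0,0,0]}]' 25
python3 - <<'E'
from h import *
o=ctrl.get_obs(); print(o["tool_pos"],o["contact_force"],o["opening"],o["grip_force"])
M=R.from_rotvec(o["tool_rot"]).as_matrix();print(M)
E
```

```text
t: 4.3
tool_pos: [0.4914, 0.2625, 0.055]
tool_rot: [3.045, 0.771, 0.0]
contact_force: [-0.0, -0.8, 1.6]
opening: 0.0126
grip_force: 24.7
[0.49143442 0.26245167 0.05498833] [-0.00269694 -0.82468871  1.5634832 ] 0.012557900642477108 24.712335169315338
[[ 8.79590138e-01  4.75732204e-01  2.44546438e-04]
 [ 4.75732254e-01 -8.79590116e-01 -2.25114589e-04]
 [ 1.08006370e-04  3.14347201e-04 -9.99999945e-01]]
```

```bash
python3 -m handwheel '[{"gripper":1,"offset":[0,0.4,-6.3],"rotation":[0,0,0]},{"gripper":1,"offset":[0,1.8,-15],"rotation":[0,0,0]},{"gripper":1,"offset":[0,4,-24],"rotation":[0,0,0]},{"gripper":1,"offset":[0,7,-32.3],"rotation":[0,0,0]},{"gripper":1,"offset":[0,11,-40.4],"rotation":[0,0,0]},{"gripper":1,"offset":[0,15.7,-48],"rotation":[0,0,0]},{"gripper":1,"offset":[0,21,-55.3],"rotation":[0,0,0]},{"gripper":1,"offset":[0,21,-55.3],"rotation":[0,0,0]}]'
python3 - <<'E'
from h import *
import pickle
o=ctrl.get_obs(); print(o["tool_pos"],o["contact_force"],o["opening"],o["grip_force"])
E
```

```text
t: 5.3
tool_pos: [0.5019, 0.2446, 0.1121]
tool_rot: [-3.044, -0.769, -0.003]
contact_force: [-4.5, 4.5, 4.4]
opening: 0.0129
grip_force: 25.2
[0.50191356 0.24462177 0.11206864] [-4.52051516  4.51459467  4.40871431] 0.012894622730789835 25.151987671852112
```

Force about 7 N, pushing along the handle (compressing it). I'll relieve it by backing out radially.

```bash
python3 -m handwheel '[{"gripper":1,"offset":[0,-0.5,-0.5],"rotation":[0,0,0]},{"gripper":1,"offset":[0,-1,-1],"rotation":[0,0,0]},{"gripper":1,"offset":[0,-1.5,-1.5],"rotation":[0,0,0]},{"gripper":1,"offset":[0,-2,-2],"rotation":[0,0,0]},{"gripper":1,"offset":[0,-2,-2],"rotation":[0,0,0]},{"gripper":1,"offset":[0,-2,-2],"rotation":[0,0,0]},{"gripper":1,"offset":[0,-2,-2],"rotation":[0,0,0]},{"gripper":1,"offset":[0,-2,-2],"rotation":[0,0,0]}]'
python3 - <<'E'
from h import *
d=ctrl.get_image("top"); s=ctrl.get_image("side")
o=ctrl.get_obs(); print(o["tool_pos"],o["contact_force"],o["wrist_torque"])
b=np.hstack([cv2.resize(d["image"][165:245,150:240],(400,356),interpolation=2),cv2.resize(s["image"][130:211,190:281],(400,356),interpolation=2)])
cv2.imwrite("pics/c2.png",b[:,:,::-1])
h=cv2.cvtColor(d["image"],cv2.COLOR_RGB2HSV); g=cv2.inRange(h,(50,90,40),(85,255,255)); g[:,:160]=0;g[:170]=0;g[235:]=0; g[:,230:]=0
ys,xs=np.nonzero(g); hull=cv2.convexHull(np.c_[xs,ys].astype(np.float32))[:,0]; P=np.array([plane(d,u,v,.058)[:2] for u,v in hull]); print("dish",cv2.minAreaRect((P*1000).astype(np.float32)))
E
```

```text
t: 6.3
tool_pos: [0.4999, 0.2456, 0.1117]
tool_rot: [3.045, 0.771, -0.002]
contact_force: [2.5, -2.3, -2.7]
opening: 0.0131
grip_force: 24.6
[0.49991617 0.24563808 0.11172907] [ 1.86627121 -1.67004904 -3.01304426] [-0.32433742 -0.26960763  0.07283161]
dish ((531.85498046875, 183.3658447265625), (141.33641052246094, 116.99054718017578), 28.0439510345459)
```

View pics/c2.png

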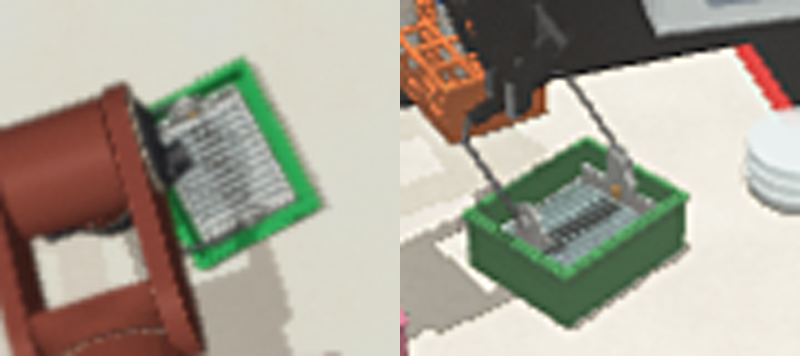

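The dish hasn't moved (rim centre unchanged within 1 mm). The handle is up at about 40° (side crop, wires from (530,220)/(620,165) up to the gripper). I'll continue the arc.

```bash
python3 -m handwheel '[{"gripper":1,"offset":[0,3.5,-3],"rotation":[0,0,0]},{"gripper":1,"offset":[0,6.7,-6.1],"rotation":[0,0,0]},{"gripper":1,"offset":[0,10,-9.2],"rotation":[0,0,0]},{"gripper":1,"offset":[0,13.5,-12],"rotation":[0,0,0]},{"gripper":1,"offset":[0,17.1,-14.7],"rotation":[0,0,0]},{"gripper":1,"offset":[0,20.8,-17.3],"rotation":[0,0,0]},{"gripper":1,"offset":[0,24.6,-19.6],"rotation":[0,0,0]},{"gripper":1,"offset":[0,24.6,-19.6],"rotation":[0,0,0]}]'
python3 - <<'E'
from h import *
ctrl.get_image("top");o=ctrl.get_obs(); p=o["tool_pos"];f=o["contact_force"];e=[-.477,.879]
print(p,f,"e",p[:2]@e,"fe",f[:2]@e)
E
```

```text
t: 7.4
tool_pos: [0.5125, 0.2241, 0.1328]
tool_rot: [-3.046, -0.77, -0.001]
contact_force: [-5.3, 1.3, 5.6]
opening: 0.0127
grip_force: 25.3
[0.51252547 0.2241338  0.13284089] [-5.29768558  1.51346231  6.18352305] e -0.047461037219148544 fe 3.8573293919999116
```

```bash
python3 -m handwheel '[{"gripper":1,"offset":[-0.5,0,-1.8],"rotation":[0,0,0]},{"gripper":1,"offset":[-1,2,-3.5],"rotation":[0,0,0]},{"gripper":1,"offset":[-1,4.6,-5],"rotation":[0,0,0]},{"gripper":1,"offset":[-1,8.7,-7],"rotation":[0,0,0]},{"gripper":1,"offset":[-1,12.8,-8.7],"rotation":[0,0,0]},{"gripper":1,"offset":[-1,17,-10.4],"rotation":[0,0,0]},{"gripper":1,"offset":[-1,21.4,-11.7],"rotation":[0,0,0]},{"gripper":1,"offset":[-1,21.4,-11.7],"rotation":[0,0,0]}]'
python3 - <<'E'
from h import *
s=ctrl.get_image("side");d=ctrl.get_image("top");o=ctrl.get_obs(); p=o["tool_pos"];f=o["contact_force"];e=[-.477,.879]
print(p,f,"e",p[:2]@e,"fe",f[:2]@e)
cv2.imwrite("pics/c3.png",cv2.resize(s["image"][110:211,170:291],(720,600),interpolation=2)[:,:,::-1])
E
```

```text
t: 8.45
tool_pos: [0.5211, 0.2046, 0.1431]
tool_rot: [-3.046, -0.77, 0.002]
contact_force: [0.1, -0.3, -5.5]
opening: 0.0128
grip_force: 24.4
[0.52097327 0.20480698 0.14304458] [ 0.94889475 -1.13923938 -6.07713547] e -0.06847891093771116 fe -1.4540142102562232
```

View pics/c3.png

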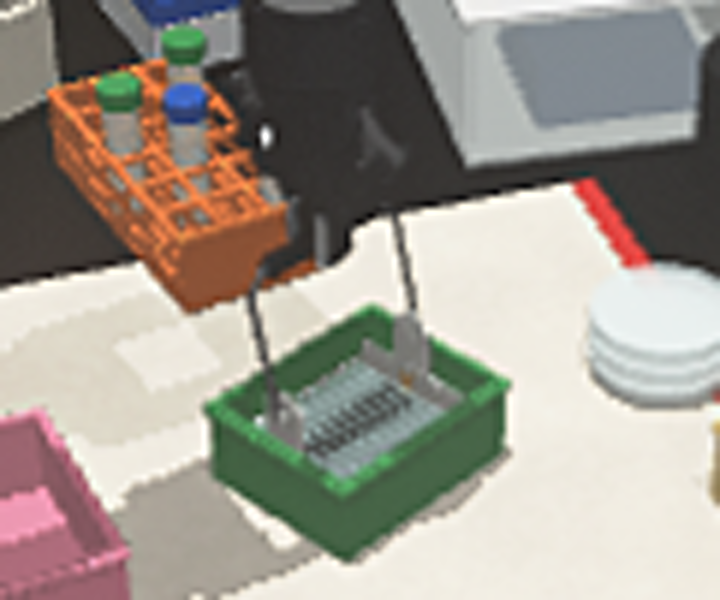

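The handle is nearly upright and the rack is still seated. There is about 6 N of tension, so I ease down about 1 mm while finishing the arc through the click.

```bash
python3 -m handwheel '[{"gripper":1,"offset":[0,0,1.2],"rotation":[0,0,0]},{"gripper":1,"offset":[0,4,0.2],"rotation":[0,0,0]},{"gripper":1,"offset":[0,8,-0.4],"rotation":[0,0,0]},{"gripper":1,"offset":[0,12,-1],"rotation":[0,0,0]},{"gripper":1,"offset":[0,16,-1.5],"rotation":[0,0,0]},{"gripper":1,"offset":[0,20,-1.9],"rotation":[0,0,0]},{"gripper":1,"offset":[0,24,-2.1],"rotation":[0,0,0]},{"gripper":1,"offset":[0,24,-2.1],"rotation":[0,0,0]}]'
python3 - <<'E'
from h import *
s=ctrl.get_image("side");d=ctrl.get_image("top");o=ctrl.get_obs(); p=o["tool_pos"];f=o["contact_force"];e=[-.477,.879]
print(p,f,"e",p[:2]@e,"fe",f[:2]@e)
E
```

```text
t: 9.55
tool_pos: [0.533, 0.1838, 0.146]
tool_rot: [-3.045, -0.77, -0.001]
contact_force: [-3.0, 0.7, 1.6]
opening: 0.013
grip_force: 25.0
[0.532859   0.1840067  0.14596527] [-3.11014596  0.92396173  1.002625  ] e -0.0924318504258719 fe 2.295701981628194
```

```bash
python3 -m handwheel '[{"gripper":1,"offset":[0,0.5,0],"rotation":[0,0,0]},{"gripper":1,"offset":[0,1,0],"rotation":[0,0,0]},{"gripper":1,"offset":[0,1.5,0],"rotation":[0,0,0]},{"gripper":1,"offset":[0,2,0],"rotation":[0,0,0]},{"gripper":1,"offset":[0,2.5,0],"rotation":[0,0,0]},{"gripper":1,"offset":[0,3,0],"rotation":[0,0,0]},{"gripper":1,"offset":[0,3,0],"rotation":[0,0,0]},{"gripper":1,"offset":[0,3,0],"rotation":[0,0,0]}]'
python3 - <<'E'
from h import *
s=ctrl.get_image("side");d=ctrl.get_image("wrist");o=ctrl.get_obs(); p=o["tool_pos"];f=o["contact_force"];e=[-.477,.879]
print(p,f,"e",p[:2]@e,"fe",f[:2]@e,o["wrist_torque"])
a=cv2.resize(s["image"][110:211,170:291],(480,400),interpolation=2);b=cv2.resize(d["image"],(320,240)); o=np.zeros((400,800,3),np.uint8);o[:,:480]=a;o[:240,480:]=b
cv2.imwrite("pics/c4.png",o[:,:,::-1])
E
```

```text
t: 10.65
tool_pos: [0.5346, 0.1814, 0.1466]
tool_rot: [-3.045, -0.771, -0.002]
contact_force: [-5.3, 1.3, 6.8]
opening: 0.0129
grip_force: 25.5
[0.5345861  0.18137798 0.14662953] [-4.94739553  1.46035126  6.36703343] e -0.09556632385088396 fe 3.6435564211427955 [0.17444963 0.84245463 0.00707159]
```

View pics/c4.png

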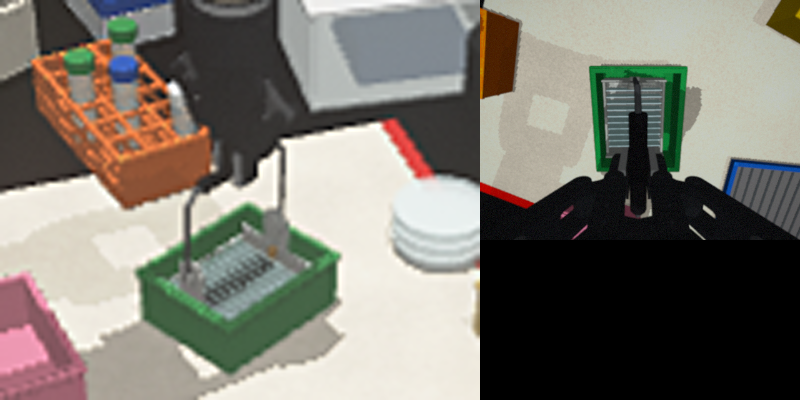

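Upright: in the side crop the wires stand vertical at (187,230) and (283,180), and pushing further only loads the end stop. I'll back off the overpush, firm up the grip and lift straight up a little.

```bash
python3 -m handwheel '[{"gripper":1,"offset":[-0.5,-1,0],"rotation":[0,0,0]},{"gripper":1,"offset":[-0.8,-1.8,-1],"rotation":[0,0,0]},{"gripper":1,"offset":[-0.8,-1.8,-3],"rotation":[0,0,0]},{"gripper":1,"offset":[-0.8,-1.8,-6],"rotation":[0,0,0]},{"gripper":1,"offset":[-0.8,-1.8,-10],"rotation":[0,0,0]},{"gripper":1,"offset":[-0.8,-1.8,-15],"rotation":[0,0,0]},{"gripper":1,"offset":[-0.8,-1.8,-20],"rotation":[0,0,0]},{"gripper":1,"offset":[-0.8,-1.8,-20],"rotation":[0,0,0]}]' 60
python3 - <<'E'
from h import *
s=ctrl.get_image("side");o=ctrl.get_obs(); p=o["tool_pos"];f=o["contact_force"];e=[-.477,.879]
print(p,f,"e",p[:2]@e,"fe",f[:2]@e,o["wrist_torque"])
cv2.imwrite("pics/c5.png",cv2.resize(s["image"][110:211,170:291],(720,600),interpolation=2)[:,:,::-1])
E
```

```text
t: 11.75
tool_pos: [0.5331, 0.1825, 0.1665]
tool_rot: [3.046, 0.771, 0.003]
contact_force: [1.1, -0.3, -7.1]
opening: 0.0119
grip_force: 58.5
[0.5329122  0.18248529 0.1660672 ] [ 0.16114445  0.59617033 -7.61861413] e -0.09379454476945703 fe 0.4471678201515345 [0.03247833 0.00021284 0.01396458]
```

View pics/c5.png

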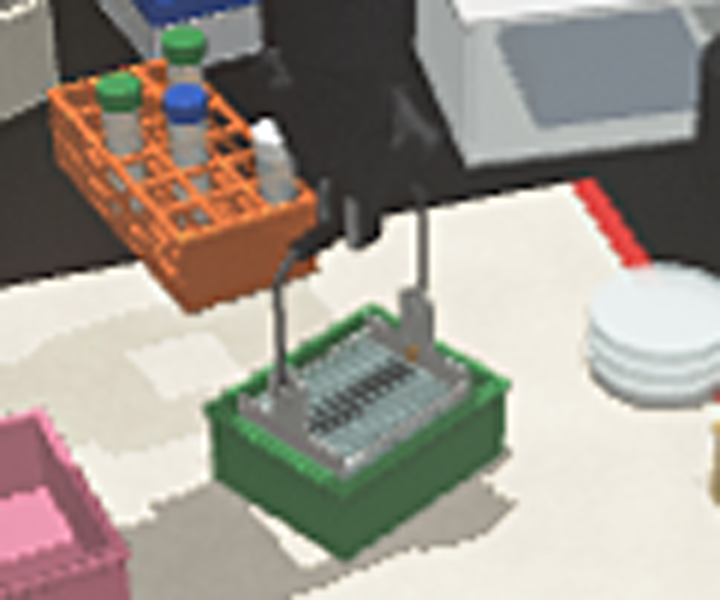

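The rack hangs level and free (7.3 N, near-zero torque), still inside the dish. Lifting clear.

```bash
python3 -m handwheel '[{"gripper":1,"offset":[0,0,-4],"rotation":[0,0,0]},{"gripper":1,"offset":[0,0,-14],"rotation":[0,0,0]},{"gripper":1,"offset":[0,0,-28],"rotation":[0,0,0]},{"gripper":1,"offset":[0,0,-44],"rotation":[0,0,0]},{"gripper":1,"offset":[0,0,-60],"rotation":[0,0,0]},{"gripper":1,"offset":[0,0,-72],"rotation":[0,0,0]},{"gripper":1,"offset":[0,0,-80],"rotation":[0,0,0]},{"gripper":1,"offset":[0,0,-82],"rotation":[0,0,0]}]'
python3 - <<'E'
from h import *
d=ctrl.get_image("top"); print(ctrl.get_obs()["contact_force"]); go([.4956,-.1417,.248],-61.3)
E
```

```text
t: 12.8
tool_pos: [0.5328, 0.1824, 0.2482]
tool_rot: [3.045, 0.771, 0.001]
contact_force: [0.3, -0.5, -6.6]
opening: 0.0117
grip_force: 58.6
[-0.02436908  0.43517835 -7.41630519]
offset [-1.868e+02  2.674e+02 -2.000e-01] rot [ 0.     -0.0003 -0.0051]
```

```bash
python3 -m handwheel '[{"gripper":1,"offset":[-2,3,0],"rotation":[0,0,0]},{"gripper":1,"offset":[-7,11,0],"rotation":[0,0,0]},{"gripper":1,"offset":[-17,24,0],"rotation":[0,0,0]},{"gripper":1,"offset":[-30,43,0],"rotation":[0,0,0]},{"gripper":1,"offset":[-45,64,0],"rotation":[0,0,0]},{"gripper":1,"offset":[-62,88,0],"rotation":[0,0,0]},{"gripper":1,"offset":[-79,112,0],"rotation":[0,0,0]},{"gripper":1,"offset":[-95,136,0],"rotation":[0,0,0]}]'
python3 -m handwheel '[{"gripper":1,"offset":[-17,24,0],"rotation":[0,0,0]},{"gripper":1,"offset":[-33,47,0],"rotation":[0,0,0]},{"gripper":1,"offset":[-48,69,0],"rotation":[0,0,0]},{"gripper":1,"offset":[-62,88,0],"rotation":[0,0,0]},{"gripper":1,"offset":[-74,106,0],"rotation":[0,0,0]},{"gripper":1,"offset":[-83,119,0],"rotation":[0,0,0]},{"gripper":1,"offset":[-89,127,0],"rotation":[0,0,0]},{"gripper":1,"offset":[-92,131,0],"rotation":[0,0,0]}]'
python3 - <<'E'
from h import *
for _ in range(6): ctrl.get_image("side")
print(ctrl.get_obs()["contact_force"]); go([.4956,-.1417,.155],-61.3)
E
```

```text
t: 13.85
tool_pos: [0.5131, 0.0156, 0.2475]
tool_rot: [3.045, 0.769, -0.0]
contact_force: [0.4, 0.2, -6.5]
opening: 0.012
grip_force: 58.7
t: 14.85
tool_pos: [0.495, -0.1419, 0.2476]
tool_rot: [-3.046, -0.77, 0.0]
contact_force: [-0.7, 0.3, -8.1]
opening: 0.0116
grip_force: 58.7
[ 0.37429816  0.04900563 -7.90851975]
offset [-0.1  0.9 92.6] rot [-0.0003 -0.0002 -0.0043]
```

```bash
python3 -m handwheel '[{"gripper":1,"offset":[0,1,5],"rotation":[0,0,0]},{"gripper":1,"offset":[0,1,17],"rotation":[0,0,0]},{"gripper":1,"offset":[0,1,33],"rotation":[0,0,0]},{"gripper":1,"offset":[0,1,50],"rotation":[0,0,0]},{"gripper":1,"offset":[0,1,66],"rotation":[0,0,0]},{"gripper":1,"offset":[0,1,78],"rotation":[0,0,0]},{"gripper":1,"offset":[0,1,86],"rotation":[0,0,0]},{"gripper":1,"offset":[0,1,89],"rotation":[0,0,0]}]'
python3 -m handwheel '[{"gripper":1,"offset":[0,0,0],"rotation":[0,0,0]},{"gripper":1,"offset":[0,0,0.5],"rotation":[0,0,0]},{"gripper":1,"offset":[0,0,1.5],"rotation":[0,0,0]},{"gripper":1,"offset":[0,0,2.5],"rotation":[0,0,0]},{"gripper":1,"offset":[0,0,3.5],"rotation":[0,0,0]},{"gripper":1,"offset":[0,0,4.5],"rotation":[0,0,0]},{"gripper":1,"offset":[0,0,5.5],"rotation":[0,0,0]},{"gripper":1,"offset":[0,0,6],"rotation":[0,0,0]}]'
```

```text
t: 16.15
tool_pos: [0.4955, -0.1423, 0.1581]
tool_rot: [-3.045, -0.771, 0.001]
contact_force: [-0.3, 0.5, -6.1]
opening: 0.0117
grip_force: 58.6
t: 17.15
tool_pos: [0.4956, -0.1423, 0.1525]
tool_rot: [-3.045, -0.771, 0.0]
contact_force: [0.4, 0.7, -7.0]
opening: 0.012
grip_force: 58.6
```

```bash
python3 -m handwheel '[{"gripper":1,"offset":[0,0,0.4],"rotation":[0,0,0]},{"gripper":1,"offset":[0,0,0.8],"rotation":[0,0,0]},{"gripper":1,"offset":[0,0,1.2],"rotation":[0,0,0]},{"gripper":1,"offset":[0,0,1.6],"rotation":[0,0,0]},{"gripper":1,"offset":[0,0,2],"rotation":[0,0,0]},{"gripper":1,"offset":[0,0,2.4],"rotation":[0,0,0]},{"gripper":1,"offset":[0,0,2.8],"rotation":[0,0,0]},{"gripper":1,"offset":[0,0,3],"rotation":[0,0,0]}]'
```

```text
t: 18.15
tool_pos: [0.4956, -0.1423, 0.1495]
tool_rot: [-3.046, -0.771, 0.0]
contact_force: [-0.5, 0.1, -7.2]
opening: 0.012
grip_force: 58.6
```

```bash
python3 -m handwheel '[{"gripper":1,"offset":[0,0,0.2],"rotation":[0,0,0]},{"gripper":1,"offset":[0,0,0.5],"rotation":[0,0,0]},{"gripper":1,"offset":[0,0,0.8],"rotation":[0,0,0]},{"gripper":1,"offset":[0,0,1.1],"rotation":[0,0,0]},{"gripper":1,"offset":[0,0,1.4],"rotation":[0,0,0]},{"gripper":1,"offset":[0,0,1.6],"rotation":[0,0,0]},{"gripper":1,"offset":[0,0,1.8],"rotation":[0,0,0]},{"gripper":1,"offset":[0,0,1.8],"rotation":[0,0,0]}]'
```

```text
t: 19.15
tool_pos: [0.4958, -0.1425, 0.1483]
tool_rot: [3.045, 0.771, 0.0]
contact_force: [-2.2, 0.4, -2.8]
opening: 0.0117
grip_force: 59.1
```

Contact at TCP z ≈ 0.149, as predicted for the mat. I'll take up the remaining load.

```bash
python3 -m handwheel '[{"gripper":1,"offset":[0,0,0.3],"rotation":[0,0,0]},{"gripper":1,"offset":[0,0,0.6],"rotation":[0,0,0]},{"gripper":1,"offset":[-0.3,0,0.8],"rotation":[0,0,0]},{"gripper":1,"offset":[-0.3,0,0.8],"rotation":[0,0,0]},{"gripper":1,"offset":[-0.3,0,0.8],"rotation":[0,0,0]},{"gripper":1,"offset":[-0.3,0,0.8],"rotation":[0,0,0]},{"gripper":1,"offset":[-0.3,0,0.8],"rotation":[0,0,0]},{"gripper":1,"offset":[-0.3,0,0.8],"rotation":[0,0,0]}]' 20
python3 - <<'E'
from h import *
o=ctrl.get_obs();f=o["contact_force"];print(f,f[:2]@[-.477,.879],o["wrist_torque"])
E
```

```text
t: 20.15
tool_pos: [0.4959, -0.1426, 0.1482]
tool_rot: [3.045, 0.771, 0.002]
contact_force: [-3.9, 0.9, 6.5]
opening: 0.0118
grip_force: 60.1
[-3.91025252  0.86183757  6.49306215] 2.622745673983379 [0.27326659 0.6621082  0.02336689]
```

```bash
python3 -m handwheel '[{"gripper":1,"offset":[0,0,-0.4],"rotation":[0,0,0]},{"gripper":1,"offset":[0,0,-0.5],"rotation":[0,0,0]},{"gripper":1,"offset":[0,0,-0.5],"rotation":[0,0,0]},{"gripper":0.7,"offset":[0,0,-0.5],"rotation":[0,0,0]},{"gripper":0.6,"offset":[0,0,-0.5],"rotation":[0,0,0]},{"gripper":0.5,"offset":[0,0,-0.5],"rotation":[0,0,0]},{"gripper":0.4,"offset":[0,0,-0.5],"rotation":[0,0,0]},{"gripper":0.4,"offset":[0,0,-0.5],"rotation":[0,0,0]}]' 20
python3 - <<'E'
from h import *
import pickle
d=ctrl.get_image("wrist");pickle.dump(d,open("w9.pkl","wb"));o=ctrl.get_obs();print(o["contact_force"],o["opening"],o["tool_pos"])
# grip & finger dark columns along a row band through the fingers: bright gaps
g=d["image"].max(2)
for v in range(180,340,20): 
    r=g[v]<50; e=np.flatnonzero(np.diff(r.astype(int))); print(v,e)
print([proj(d,o["tool_pos"]+np.array([0,0,k])) for k in (0,.019)])
E
```

```text
t: 21.15
tool_pos: [0.4954, -0.1424, 0.1473]
tool_rot: [3.046, 0.771, 0.0]
contact_force: [0.6, -0.0, 0.5]
opening: 0.0255
grip_force: 0.0
[ 0.15327    -0.9164919   0.28567108] 0.025595271558978554 [ 0.49537876 -0.14246889  0.14732548]
180 [239 247 254 265]
200 [237 267]
220 [238 267]
240 [223 227 238 267 277 281]
260 [195 207 219 228 238 267 277 285 298 310]
280 [ 15 183 212 217 226 240 265 279 288 293 321 500]
300 [ 65 113 223 240 265 282 391 482]
320 [215 240 264 290 420 463]
[array([253.25668789, 253.53373415]), array([253.33844499, 273.71566439])]
```

Released: no contact force, and the grip (columns 238–267) is centred between the fingers (228, 277). Retreating straight up.

```bash
python3 -m handwheel '[{"gripper":0.4,"offset":[0,0,-4],"rotation":[0,0,0]},{"gripper":0.4,"offset":[0,0,-12],"rotation":[0,0,0]},{"gripper":0.4,"offset":[0,0,-24],"rotation":[0,0,0]},{"gripper":0.4,"offset":[0,0,-40],"rotation":[0,0,0]},{"gripper":0.4,"offset":[0,0,-58],"rotation":[0,0,0]},{"gripper":0.4,"offset":[0,0,-76],"rotation":[0,0,0]},{"gripper":0.4,"offset":[0,0,-90],"rotation":[0,0,0]},{"gripper":0.4,"offset":[0,0,-100],"rotation":[0,0,0]}]'
python3 - <<'E'
from h import *
import pickle
for _ in range(4): d=ctrl.get_image("wrist")
s=ctrl.get_image("side"); pickle.dump((d,s),open("fin.pkl","wb"))
T=pickle.load(open("top0.pkl","rb"))
m=np.zeros((384,512),np.uint8); m[:235,215:290]=(d["image"][:235,215:290].max(2)<45)*255
n,l,st,c=cv2.connectedComponentsWithStats(m)
for i in 1+np.argsort(-st[1:,4])[:3]:
    print(st[i],c[i],plane(d,*c[i],.161))
# side view: grip
for p in ([.4956,-.1424,.161],[.4956,-.1424,.071]): print("side",proj(s,p),"wrist",proj(d,p))
b=s["image"].max(2); u,v=proj(s,[.4956,-.1424,.161]).astype(int)
m=np.zeros((384,512),np.uint8); m[v-20:v+20,u-35:u+35]=(b[v-20:v+20,u-35:u+35]<40)*255
n,l,st,c=cv2.connectedComponentsWithStats(m)
for i in 1+np.argsort(-st[1:,4])[:3]: print(st[i],c[i])
t=ctrl.get_image("top"); print(ctrl.get_obs()["tool_pos"])
h=cv2.cvtColor(t["image"],cv2.COLOR_RGB2HSV); g=cv2.inRange(h,(50,90,40),(85,255,255)); g[:,:160]=0;g[:170]=0;g[235:]=0; g[:,230:]=0
ys,xs=np.nonzero(g); hull=cv2.convexHull(np.c_[xs,ys].astype(np.float32))[:,0]; P=np.array([plane(t,u,v,.058)[:2] for u,v in hull]); print("dish",cv2.minAreaRect((P*1000).astype(np.float32)))
E
```

```text
t: 22.2
tool_pos: [0.4956, -0.1425, 0.2487]
tool_rot: [3.045, 0.771, 0.001]
contact_force: [0.0, -0.3, -0.5]
opening: 0.0258
grip_force: 0.0
[ 244  145   17   90 1404] [252.42948718 189.58475783] [ 0.50306745 -0.13797543  0.161     ]
[251 115   4   7  17] [252.05882353 118.23529412] [ 0.55105665 -0.11170983  0.161     ]
[253 128   2   2   3] [253.66666667 128.66666667] [ 0.54502574 -0.11632511  0.161     ]
side [250.98384273 217.58335181] wrist [252.85391479 199.98041683]
side [250.5715965  239.68459649] wrist [252.7453957  173.31310255]
[256 214   2   2   2] [256.5 214.5]
[261 211   1   1   1] [261. 211.]
[ 0.49494517 -0.14227255  0.24647597]
dish ((532.2106323242188, 182.7243194580078), (141.599853515625, 115.25965881347656), 28.183191299438477)
```

Run:
```python
from h import *
import pickle
d,s=pickle.load(open("fin.pkl","rb")); c=np.array([.4956,-.1424,0]); a=np.array([.879,.477,0])
e=np.array([-.477,.879,0])
for z in (.161,.146,.1,.071,.087): print(z,[proj(d,c+a*k+[0,0,z]).round() for k in (.042,.058)])
print("rack corners",[proj(d,c+a*.055+e*k+[0,0,.046]).round() for k in (-.042,.042)])
g=cv2.cvtColor(d["image"],cv2.COLOR_RGB2GRAY)
for v in range(84,146,4): print(v,' '.join('%3d'%x for x in g[v,190:320:4]))
```

```text
0.161 [array([253., 147.]), array([253., 126.])]
0.146 [array([253., 144.]), array([253., 124.])]
0.1 [array([253., 137.]), array([253., 120.])]
0.071 [array([253., 134.]), array([253., 118.])]
0.087 [array([253., 136.]), array([253., 119.])]
rack corners [array([291., 119.]), array([215., 120.])]
84  92 124 124 125 118 129 125 126 119 115 103 102  86  81  80  82  82  90  83  87  89  88  93  91  86  89  90  91 104 126 137 176 199
88  87 125 124 119 109 120 124  93 122 124 125 102 125 126 125 124 127 122 123 108  93  87  74  73  82  83  85  83  91  90  88  91  87
92  90 125 126 103 112 122 126  92 123 123 121 100 123 125  97 126 125 123 100 121 125 117 117  89 120 123 121 116 113 105  97  88  81
96  90 123 124 101 118 124 125  90 119 124 120 113 126 123  93 126 124 124  89  92  83  63  81  80  80 100 123 125  97 120 124 123 118
100  84 125 126 100 115 126 125  82 111 110 110 120 125 122  90 123 121  83  69  81  83  60  78  80  78  97 125 128  90 127 124 119  95
104  82 119 125  95 119 128 125  85 123 125 100 105 120 123  93 124  81  72  78  84  81  60  80  81  84 113 125 123  91 124 1
[... 670 characters left out ...]
  84 123 116  98 122
128  87 111 112  84 113 112  90 153 116 130 128 128 116 114 102  53  40 113 114 122 117 118 103 105 115  79  83  59  80 101 107 104 125
132  91 110 109  80 110 111  97 161 158 197 158 164 161 161 142  53  50 141 155 164 166 167 157 153 122  83  80  55  79  81  90 115 121
136  92 111 112  78 112 113  94 170 120 106 102 111 110 104 107  42  46 108 106 112 107 112 104 100 119  82  79  56  76  78  70 120 122
140  89 107 110  80 113 111  86 144 151 159 158 164 154 177 137  56  47 133 152 155 155 152 150 149 121  83  78  65  82  82  62  93 122
144 107 122 119  92 125 120  74 106  98 100 102  98 101  99 101  52  46  98 101 102 101 101  96 101 124  79  79  73  81  80  55  79  83
```

The rack's end edges are at columns ~217 and ~287, centred on 252, and the wire and grip are at 252.4. That puts the handle within about 1 mm of upright (clicked). The rack is within a few millimetres of the tray centre, and the dish is unmoved.

```bash
python3 -c "
from station import ctrl
print(ctrl.finish_job())"
```

```text
the job is handed in; nothing more can be done
None
```

I handed the job in: the rack is on the mat in the blue drain tray, set down before release, with its handle standing upright to within about 1 mm. The green dish hasn't moved, and I didn't re-measure the other bench items; no verdict came back.

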